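Latch the profile template into the push-push slot of the hand lathe

ROBOT

A 6-joint arm with a two-finger parallel gripper is mounted at the origin on the work surface. World frame = base frame: x ahead of the robot, y to its left, z up, the work surface at z = 0. Lengths are in m, angles in rad, forces in N, time in s.
With the tool pointing down it reaches from about 0.35 to 0.925 m from the base axis. Payload 6.4 kg.
Tool frame: the origin (TCP) lies midway between the tips of the shut fingers; the grasp point (between the pads) lies 19 mm behind it (ctrl.hold_point_z is the distance from the TCP to the grasp point, in m); x points along the fingers, y is the direction in which the jaws open and shut, and the axes are right-handed (so a half turn about x gives the same grasp; the last joint's range is limited). The gripper opens to 94 mm and grips with 3 to 60 N. Pads are 16 mm wide; open, the fingers measure 119 mm over their backs; the gripper's body (75 mm by 177 mm) begins 78 mm behind the grasp point.
Start: joints at [-1.394, 0.245, 1.558, -0, 1.339, -0.174], TCP at [0.223, -0.61, 0.205] pointing down, gripper open.
Joint ranges: [-3.13, 3.13], [-1.02, 2.26], [0.13, 2.54], [-0.95, 4.09], [0.21, 2.88], [-2.74, 2.74]. Speed limits (rad/s): [2.57, 2.57, 3.14, 3.14, 3.14, 3.14].

INTERFACE

Orientations are given as a rotation vector (axis times angle).
In Python, from rig import ctrl gives the robot as it stands.
- The arm moves only by the tool carry_out, never from a script. Its argument "targets" is a list of rows, each an object of numbers: "x", "y", "z": the shift along the tool's x, y, z each as a share of 0.3 m, from -1 to 1; "turn": the turn about the tool's x as a share of 60 degrees, from -1 to 1; "jaw": the opening, from 0 (shut) to 1 (fully open). A call has 1 to 12 rows; each row is the pose to reach, as a shift and turn from the pose commanded when the call began, along the tool's axes at that moment; what a row does not reach only later rows make up. A row lasts 1/10 s, in which the tool goes at most 50 mm and 8.59 degrees, less where a joint would pass 70% of its speed; a pose out of reach is approached as far as the arm can. A call with a number of a shift or a turn outside -1 to 1 is refused whole. A call with a gripper value outside its range is refused whole. The fingers move at their own pace and stop on an object; "force" is the grip in N (left out, the last holds). Time passes only in rows, so rows that repeat a pose let the fingers close. It gives the time, the measured TCP pose, the force and the opening at its end, in the units of the state.
- ctrl.observe(): the state, without advancing time (a new reading comes with each control period).
- ctrl.snapshot(name): name is "scene" or "top" or "wrist"; returns the picture (384x512x3 uint8, red, green, blue); there is no depth.
- ctrl.camera_model(name): a dict with "camera_matrix" (3x3 intrinsics, pixels), "T" (4x4, takes a point from camera to world coordinates). Camera axes: x right, y down, z forward; pixel columns grow to the right and rows downward; lengths in m; the calibration is good to about 2 mm. A picture is of the moment at which its call begins: read the wrist's pose just before it. camera_model takes no time and is no camera call; for the wrist camera it gives the pose at the moment of the call.
- ctrl.job_done(): hands the job in, once; it reports no verdict.
The state is a dict: "t": time; "q": joint angles; "dq": joint speeds; "joint_efforts": joint torques, N m; "tool_pos": TCP position; "orientation": TCP orientation; "force": force on the tool from outside, world axes, zero at the start; "ft_torque": the same for the moment, N m; "gripper_width": opening from 0.0 (shut) to 1.0 (fully open).
Only numpy, scipy, OpenCV 4.12 (cv2) and the standard library are available. Lean on these libraries where they do the work, as an engineer would, in place of code of your own. Each camera call takes 0.05 s, during which the arm holds its last target.

TASK

Take the taller plywood template out of the rack, stand it tongue down in the slot of the holder on the lathe, press it down until it touches bottom, and leave it latched down, free of the gripper. The holder is push-push: one press to the bottom latches it and the next lets it spring up again, and you cannot see which way it has been left, so feel whether the template stays down when you ease off and press again if it comes back up. Press gently, never hard against the bottom, and leave everything else where it lies.

Things in the scene. Friction and masses are not known exactly. Their poses are not given: they have to be found in the camera images.
- template: The taller plywood template, loose, 55 to 100 g, 8 mm thick (along its x), 145 mm high (z), upright in a rack slot. Origin: centre of its lower end. To z = 64 mm a plain tongue 50 mm wide (y -25 to +25); above, a blade from y = -32 to +14 with two round lobes on its +y edge (to y = +34 at z 90, +27 at z 127).
- template_grip (a point): Good grip point of the taller template, across its 8 mm thickness (x): 5 mm to -y of its middle, 130 mm above its lower end, 15 mm below its top edge.
- lathe: The lathe with its template holder, fixed. Origin: on the bench top under the middle of the holder's slot; z up. Holder: iron block 60 (x) by 92 (y) mm, slot open at the top, 10 (x) by 52 (y) mm, for the tongue. The headstock stands behind it (x from +63 mm, up to z = 165 mm), the iron crank at its -y side (x +100 to +220, y -200 to -75, up to z = 165 mm).
- slot_mouth (a point): Middle of the slot's mouth, 92 mm above the lathe's origin: straight walls below, steel lead-in lips above spreading at 45 degrees to 98 mm. Same axes as the lathe.
- slot_out (a point): Where the template's lower end rests when the spring pad in the slot is OUT: 62 mm above the lathe's origin. The pad is hidden in the slot and starts at random out or latched. Its spring lifts with about 2 N here, rising to 5 N at the bottom.
- slot_latched (a point): Where the template's lower end rests when the pad is LATCHED down: 51 mm above the lathe's origin, 11 mm below out.
- slot_bottom (a point): Where the template's lower end comes when pressed to the hard bottom stop: 42 mm above the lathe's origin, 9 mm below latched. Each press to the stop clicks in its last millimetres and swaps the state when eased off: out to latched, latched to out. More than 25 N on the template against the stop damages it; 8 to 15 N is ample.
- rack: Fixed low wooden rack, 136 (x) by 104 (y) mm. Origin: centre of its underside. Two slots, at x = -40 and +40 mm, each 10 by 52 mm, floor at z = 12 mm, walls up to z = 48 mm; templates stand in them with their thickness along the rack's x (either may be in either slot).
- spare: The shorter plywood template, 8 mm thick, 102 mm high, plain square blade 74 mm wide, in the other rack slot. Origin: centre of its lower end. Leave it there.
- crock: Bystander: green glazed crock, 90 mm across, 95 mm high, on the bench. Origin: centre of its underside.
- faceplate: Bystander: pear-wood disc with a boss, 110 mm across, 34 mm high. Origin: centre of its underside.
- foot: Bystander: pale birch turned foot, 68 mm across, 32 mm high. Origin: centre of its underside.
- bone: Bystander: flat bone smoothing tool, 152 by 22 by 7 mm, long along its x. Origin: centre of its underside.
- blank: Bystander: square birch blank, 50 by 140 by 50 mm. Origin: centre of its underside.

How it is judged:
By the outcome, as a careful person would: the job done as asked, in the order asked, and still so for the second after the job is handed in, with the robot touching nothing.
It also fails if it takes over 64 s, if anything falls off the work surface, if the arm or the gripper's body presses on something with over 40 N, if the wrist force passes 120 N, or if a joint passes its speed limit or range.

## Working session

There is one attempt and no reset: what is moved stays moved. The work goes in short steps, Python scripts to look and compute and a tool call to move; the robot and the scene stay as the last step left them, time stands still between calls to the robot, and variables do not carry over. Pictures are saved under pics/ and viewed, and the job is handed in when it is done.

Besides the shell and the picture viewer there is one more tool, called as name(argument=value, ...), one argument or row to a line, values as JSON. carry_out: Moves the arm, as the interface text tells. Its arguments: {"type":"object","properties":{"targets":{"type":"array"},"force":{"type":"number"}},"required":["targets"]}

```bash
ls; mkdir -p pics; python3 - <<'E'
from rig import ctrl
import cv2,numpy as np
print(ctrl.observe(), ctrl.hold_point_z)
for n in ("scene","top","wrist"):
    m=ctrl.camera_model(n);im=ctrl.snapshot(n)
    cv2.imwrite(f"pics/{n}0.png",im[:,:,::-1]);print(n,np.round(m["camera_matrix"],1).tolist(),np.round(m["T"],4).tolist())
E
```

```text
pics
{'t': 0.0, 'q': array([-1.39409552e+00,  2.45810647e-01,  1.55899046e+00, -2.65832313e-05,
        1.33870351e+00, -1.74111464e-01]), 'dq': array([-0.00047099,  0.00082378, -0.00051648,  0.00154473, -0.00043793,
        0.00157032]), 'joint_efforts': array([ 2.25921998e-03, -4.15832126e+01, -3.14602804e+01,  6.86102849e-02,
        3.32736480e-02, -1.55929470e-04]), 'tool_pos': array([ 0.22326447, -0.60981684,  0.20436022]), 'orientation': array([ 2.03135504,  0.36199574, -2.03141351]), 'force': array([ 0.15968607, -0.59530857, -0.08889734]), 'ft_torque': array([ 0.02354373, -0.01517994,  0.00829088]), 'gripper_width': 1.00179816249684} 0.0188
scene [[351.7, 0.0, 251.9], [0.0, 351.7, 189.9], [0.0, 0.0, 1.0]] [[0.1418, 0.6643, -0.7339, 1.1946], [0.9899, -0.0888, 0.1109, -0.0932], [0.0085, -0.7421, -0.6702, 0.718], [0.0, 0.0, 0.0, 1.0]]
top [[393.3, 0.0, 253.5], [0.0, 393.3, 188.1], [0.0, 0.0, 1.0]] [[-0.0232, -0.9953, 0.0944, 0.3943], [-0.9997, 0.0234, 0.0009, -0.01], [-0.0031, -0.0943, -0.9955, 1.3891], [0.0, 0.0, 0.0, 1.0]]
wrist [[333.7, 0.0, 259.7], [0.0, 333.7, 189.9], [0.0, 0.0, 1.0]] [[0.3437, -0.9065, -0.2452, 0.2942], [-0.9391, -0.3322, -0.0883, -0.5833], [-0.0014, 0.2606, -0.9655, 0.3831], [0.0, 0.0, 0.0, 1.0]]
```

View pics/scene0.png

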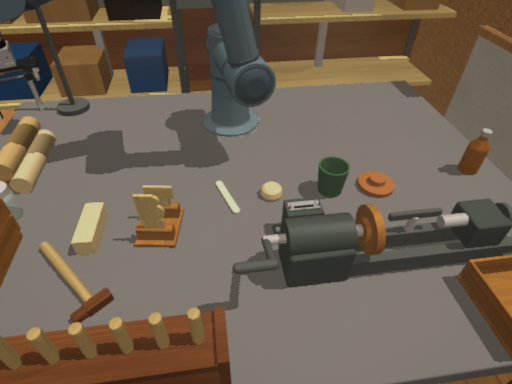

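View pics/top0.png

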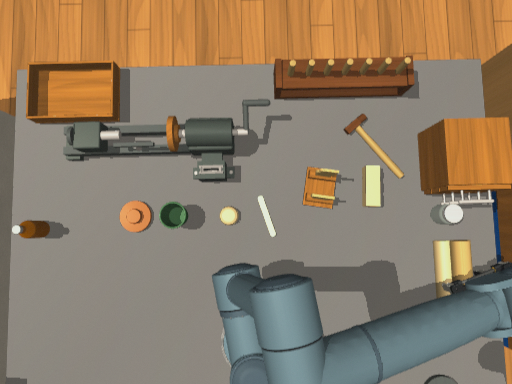

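View pics/wrist0.png

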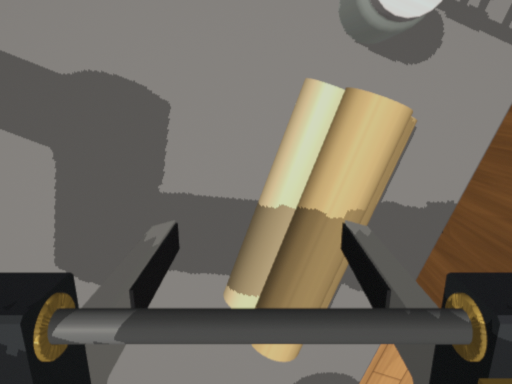

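```bash
python3 - <<'E'
import cv2,numpy as np
s=cv2.imread("pics/scene0.png");t=cv2.imread("pics/top0.png")
a=cv2.resize(s[170:250,110:210],None,fx=7,fy=7,interpolation=cv2.INTER_CUBIC)
b=cv2.resize(t[155:220,295:395],None,fx=7,fy=7,interpolation=cv2.INTER_CUBIC)
c=cv2.resize(t[140:190,175:255],None,fx=8,fy=8,interpolation=cv2.INTER_CUBIC)
d=cv2.resize(s[190:250,270:350],None,fx=8,fy=8,interpolation=cv2.INTER_CUBIC)
for n,i in zip("abcd",(a,b,c,d)): cv2.imwrite(f"pics/crop_{n}.png",i)
E
```

```text
(no output)
```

View pics/crop_a.png

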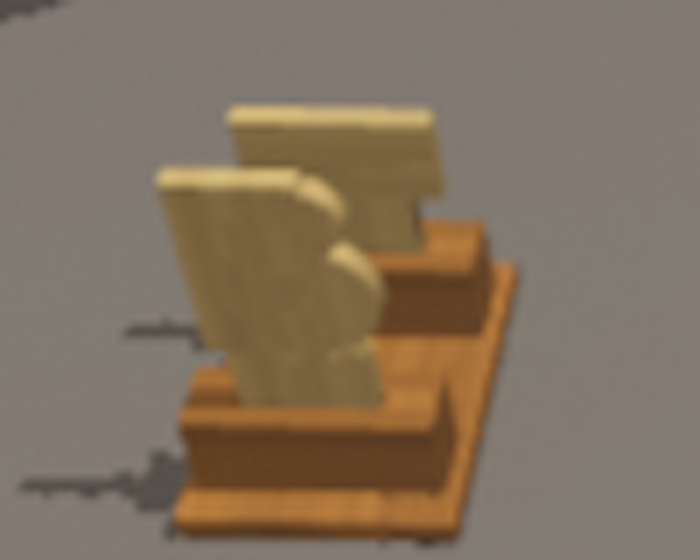

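View pics/crop_b.png

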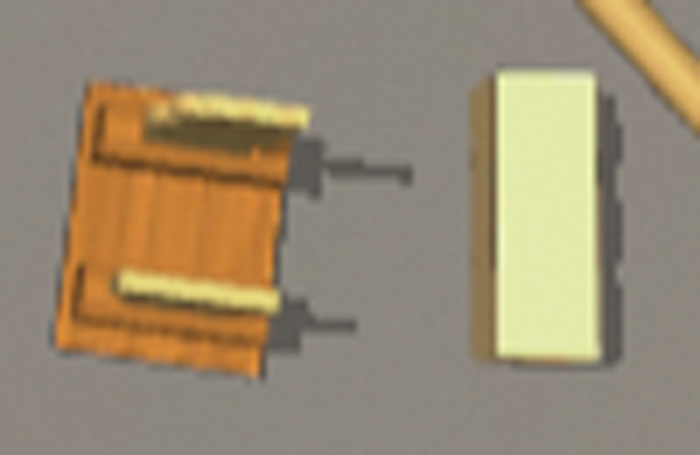

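View pics/crop_c.png

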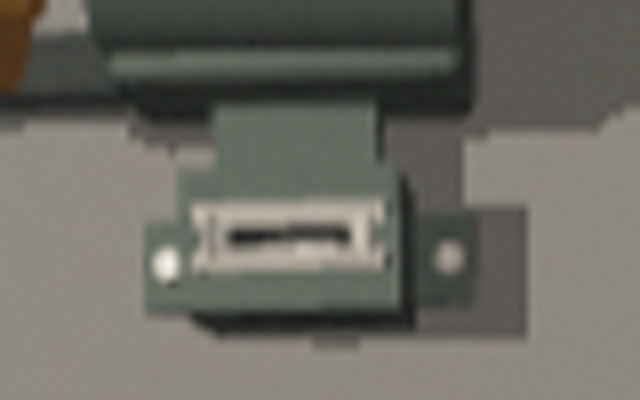

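View pics/crop_d.png

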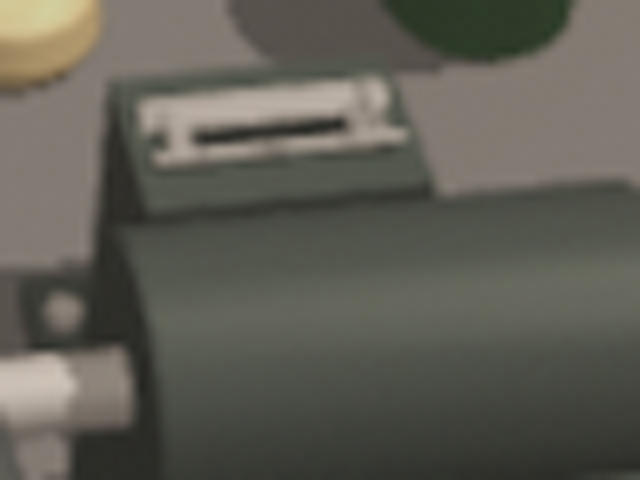

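```bash
cat > h.py <<'E'
from rig import ctrl
import cv2,numpy as np
from scipy.spatial.transform import Rotation as Ro
def ray(m,uv,z):
    T=m["T"];d=T[:3,:3]@np.linalg.inv(m["camera_matrix"])@np.array([uv[0],uv[1],1.]);o=T[:3,3]
    return o+d*(z-o[2])/d[2]
def proj(m,p):
    T=m["T"];c=T[:3,:3].T@(np.asarray(p)-T[:3,3]);c=m["camera_matrix"]@c;return c[:2]/c[2]
def st():
    o=ctrl.observe();return o,Ro.from_rotvec(o["orientation"]).as_matrix()
E
python3 - <<'E'
from h import *
o,R=st();print(np.round(R,3))
t=ctrl.camera_model("top");s=ctrl.camera_model("scene")
B=lambda x,y:(295+x/7-.43,155+y/7-.43)
C=lambda x,y:(175+x/8-.44,140+y/8-.44)
A=lambda x,y:(110+x/7-.43,170+y/7-.43)
D=lambda x,y:(270+x/8-.44,190+y/8-.44)
P=np.array([ray(t,B(*p),.012) for p in [(90,82),(290,110),(262,378),(55,345)]]);print("rack",P.round(4),[np.linalg.norm(P[i]-P[(i+1)%4]).round(4) for i in range(4)],P.mean(0))
for n,p in dict(spareL=(118,280),spareR=(280,298)).items(): print(n,ray(t,B(*p),.114).round(4))
for n,p in dict(L=(185,100),R=(308,118)).items(): print("tall",n,ray(t,B(*p),.157).round(4))
for n,p in dict(L=(158,178),R=(298,180),).items(): print("scene tall",n,ray(s,A(*p),.157).round(4))
for n,p in dict(a=(228,237),b=(350,237)).items(): print("slot top",ray(t,C(*p),.092).round(4))
for n,p in dict(a=(195,137),b=(345,125)).items(): print("slot scene",ray(s,D(*p),.092).round(4))
E
```

```text
[[-0.     0.344 -0.939]
 [ 0.001 -0.939 -0.344]
 [-1.    -0.001 -0.   ]]
rack [[ 0.5976 -0.2008  0.012 ]
 [ 0.581  -0.3011  0.012 ]
 [ 0.4463 -0.2813  0.012 ]
 [ 0.4653 -0.1785  0.012 ]] [np.float64(0.1016), np.float64(0.1361), np.float64(0.1045), np.float64(0.1342)] [ 0.52255507 -0.24041779  0.012     ]
spareL [ 0.4895 -0.1963  0.114 ]
spareR [ 0.4794 -0.2711  0.114 ]
tall L [ 0.567  -0.2233  0.157 ]
tall R [ 0.5575 -0.2784  0.157 ]
scene tall L [ 0.5608 -0.2797  0.157 ]
scene tall R [ 0.568  -0.2336  0.157 ]
slot top [0.5843 0.1578 0.092 ]
slot top [0.5831 0.1071 0.092 ]
slot scene [0.5858 0.1067 0.092 ]
slot scene [0.5869 0.1552 0.092 ]
```

carry_out(
  targets=[
    {"x":-0.35,"y":-0.2,"z":-0.1,"turn":0,"jaw":0.5},
    {"x":-0.387,"y":-0.4,"z":-0.25,"turn":-0.14},
    {"x":-0.387,"y":-0.726,"z":-0.54,"turn":-0.4},
    {"x":-0.387,"y":-0.726,"z":-0.54,"turn":-1},
    {"x":-0.387,"y":-0.726,"z":-0.54,"turn":-1},
    {"x":-0.387,"y":-0.726,"z":-0.54,"turn":-1},
    {"x":-0.387,"y":-0.726,"z":-0.54,"turn":-1},
    {"x":-0.387,"y":-0.726,"z":-0.54,"turn":-1},
    {"x":-0.387,"y":-0.726,"z":-0.54,"turn":-1},
    {"x":-0.387,"y":-0.726,"z":-0.54,"turn":-1},
    {"x":-0.387,"y":-0.726,"z":-0.54,"turn":-1},
  ],
)

```text
invalid input at $.targets[1]: expected keys x, y, z, turn, jaw
```

carry_out(
  targets=[
    {"x":-0.35,"y":-0.2,"z":-0.1,"turn":0,"jaw":0.5},
    {"x":-0.387,"y":-0.4,"z":-0.25,"turn":-0.14,"jaw":0.5},
    {"x":-0.387,"y":-0.726,"z":-0.54,"turn":-0.4,"jaw":0.5},
    {"x":-0.387,"y":-0.726,"z":-0.54,"turn":-1,"jaw":0.5},
    {"x":-0.387,"y":-0.726,"z":-0.54,"turn":-1,"jaw":0.5},
    {"x":-0.387,"y":-0.726,"z":-0.54,"turn":-1,"jaw":0.5},
    {"x":-0.387,"y":-0.726,"z":-0.54,"turn":-1,"jaw":0.5},
    {"x":-0.387,"y":-0.726,"z":-0.54,"turn":-1,"jaw":0.5},
    {"x":-0.387,"y":-0.726,"z":-0.54,"turn":-1,"jaw":0.5},
    {"x":-0.387,"y":-0.726,"z":-0.54,"turn":-1,"jaw":0.5},
    {"x":-0.387,"y":-0.726,"z":-0.54,"turn":-1,"jaw":0.5},
  ],
)

```text
t: 1.25
tool_pos: [0.3005, -0.3504, 0.3212]
orientation: [1.338, 1.122, -1.337]
force: [0.3, 0.1, -0.8]
gripper_width: 0.499
```

```bash
python3 - <<'E'
from h import *
o,R=st();print(np.round(R,3))
m=ctrl.camera_model("wrist");im=ctrl.snapshot("wrist");cv2.imwrite("pics/w1.png",im[:,:,::-1])
print(m["T"].round(3)); print(proj(m,(.561,-.252,.157)), proj(m,(.585,.1315,.092)))
E
```

```text
[[-0.     0.985 -0.175]
 [ 0.001 -0.175 -0.985]
 [-1.    -0.    -0.001]]
[[ 0.985 -0.169 -0.045  0.313]
 [-0.175 -0.951 -0.257 -0.275]
 [ 0.     0.261 -0.965  0.5  ]
 [ 0.     0.     0.     1.   ]]
[514.57222082  27.16244657] [ 496.29003588 -458.88467107]
```

View pics/w1.png

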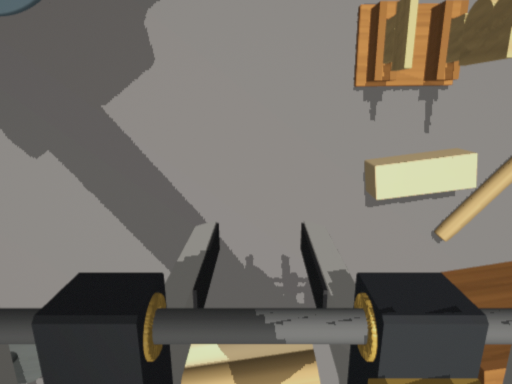

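carry_out(
  targets=[
    {"x":0,"y":0.83,"z":-0.283,"turn":0.01,"jaw":0.5},
    {"x":0,"y":0.83,"z":-0.283,"turn":0.01,"jaw":0.5},
    {"x":0,"y":0.83,"z":-0.283,"turn":0.01,"jaw":0.5},
    {"x":0,"y":0.83,"z":-0.283,"turn":0.01,"jaw":0.5},
    {"x":0,"y":0.83,"z":-0.283,"turn":0.01,"jaw":0.5},
    {"x":0,"y":0.83,"z":-0.283,"turn":0.01,"jaw":0.5},
    {"x":0,"y":0.83,"z":-0.283,"turn":0.01,"jaw":0.5},
    {"x":0,"y":0.83,"z":-0.283,"turn":0.01,"jaw":0.5},
  ],
)

```text
t: 2.1
tool_pos: [0.5596, -0.3099, 0.3213]
orientation: [1.343, 1.117, -1.344]
force: [0.8, -0.3, 0.5]
gripper_width: 0.502
```

```bash
python3 - <<'E'
from h import *
o,R=st();print(np.round(R,3),o["tool_pos"])
m=ctrl.camera_model("wrist");im=ctrl.snapshot("wrist");np.save("w2.npy",m["T"])
cv2.imwrite("pics/w2.png",im[:,:,::-1])
p=proj(m,(.561,-.252,.157)).astype(int);print(p)
E
```

```text
[[-0.001  0.983 -0.183]
 [ 0.    -0.183 -0.983]
 [-1.    -0.001 -0.   ]] [ 0.55962516 -0.30987647  0.32130265]
[250 119]
```

View pics/w2.png

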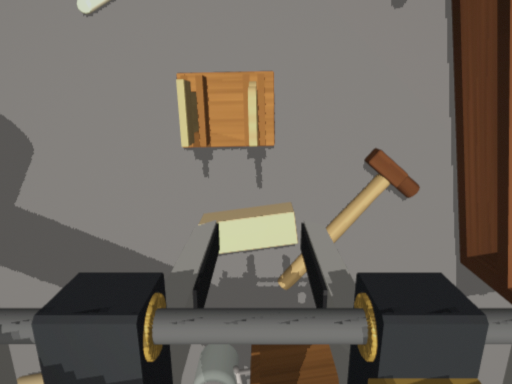

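```bash
python3 - <<'E'
from h import *
im=cv2.imread("pics/w2.png")
cv2.imwrite("pics/w2c.png",cv2.resize(im[60:160,165:290],None,fx=6,fy=6,interpolation=cv2.INTER_CUBIC))
for r in (90,100,110,120,130,140): print(r,[tuple(int(v) for v in im[r,c][::-1]) for c in range(244,262)])
E
```

```text
90 [(166, 115, 64), (167, 116, 65), (167, 116, 64), (175, 131, 79), (200, 175, 120), (207, 184, 129), (207, 185, 130), (207, 185, 130), (207, 185, 130), (207, 185, 130), (205, 183, 128), (188, 166, 114), (152, 125, 81), (146, 103, 59), (162, 111, 62), (166, 115, 64), (166, 115, 63), (167, 115, 64)]
100 [(168, 118, 65), (167, 116, 64), (167, 118, 64), (175, 135, 81), (202, 187, 130), (209, 198, 141), (209, 198, 141), (209, 198, 141), (209, 198, 141), (209, 198, 142), (209, 198, 141), (204, 193, 136), (142, 130, 86), (120, 88, 52), (158, 111, 60), (167, 116, 63), (167, 117, 64), (167, 117, 63)]
110 [(170, 117, 66), (168, 116, 65), (168, 116, 65), (172, 127, 74), (196, 177, 121), (207, 198, 141), (209, 201, 144), (209, 201, 144), (209, 201, 144), (209, 201, 144), (209, 201, 145), (205, 197, 140), (155, 144, 97), (120, 95, 59), (146, 100, 56), (164, 113, 63), (168, 116, 65), (168, 116, 64)]
120 [(169, 118, 66), (168, 118, 65), (168, 118, 65), (170, 123, 69), (188, 157, 102), (205, 188, 131), (209, 194, 137), (209, 194, 138), (209, 194, 138), (209, 194, 138), (209, 194, 138), (206, 191, 136), (168, 152, 103), (117, 99, 62), (120, 84, 46), (158, 110, 60), (167, 116, 64), (168, 117, 65)]
130 [(175, 122, 67), (170, 119, 66), (169, 117, 65), (170, 120, 67), (182, 145, 91), (204, 189, 132), (209, 198, 141), (209, 198, 142), (209, 198, 142), (210, 198, 142), (209, 198, 141), (207, 195, 139), (180, 168, 116), (124, 107, 69), (115, 80, 45), (153, 104, 57), (167, 115, 63), (168, 116, 65)]
140 [(176, 123, 68), (171, 119, 65), (169, 117, 65), (169, 118, 64), (174, 130, 77), (203, 185, 129), (209, 195, 139), (209, 196, 140), (209, 195, 139), (209, 196, 140), (210, 196, 140), (208, 195, 139), (196, 182, 128), (148, 124, 79), (130, 91, 51), (142, 96, 51), (164, 114, 63), (169, 118, 65)]
```

View pics/w2c.png

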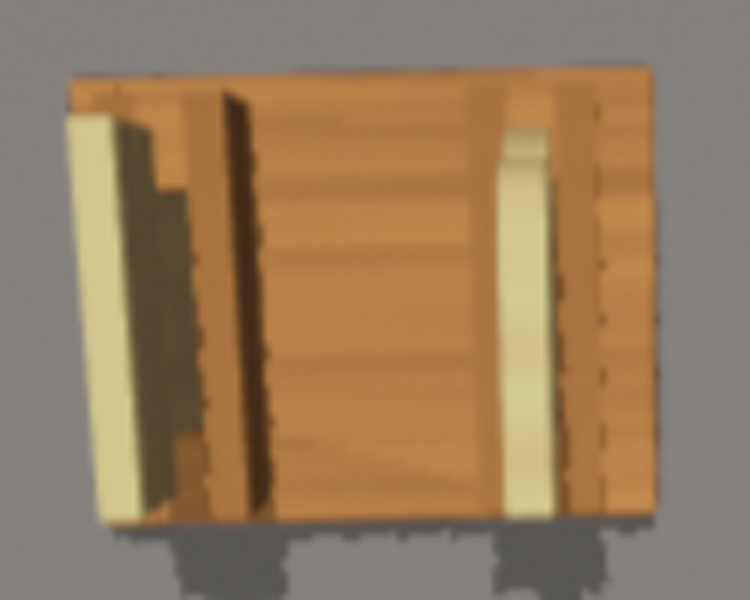

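```bash
python3 - <<'E'
from h import *
m=ctrl.camera_model("wrist");m["T"]=np.load("w2.npy")
f=lambda x,y:(165+x/6-.42,60+y/6-.42)
a=ray(m,f(523,165),.157);b=ray(m,f(530,518),.157);print(a,b,np.linalg.norm(a-b))
d=(a-b)/np.linalg.norm(a-b);yaw=np.degrees(np.arctan2(-d[0],d[1]));print("yaw",yaw)
print("grip",b+d*.027)
P=np.array([ray(m,f(*p),.012) for p in [(70,78),(652,66),(655,516),(105,524)]]);print(P,np.linalg.norm(P[0]-P[1]),np.linalg.norm(P[1]-P[2]),P[1]-P[0],P[1]-P[2])
for p in [(523,165),(530,518)]: pass
E
```

```text
[ 0.56770285 -0.22151839  0.157     ] [ 0.55792574 -0.27852282  0.157     ] 0.057836818534229784
yaw -9.732387641634014
grip [ 0.56248999 -0.25191141  0.157     ]
[[ 0.4663241  -0.17804682  0.012     ]
 [ 0.59866315 -0.20007586  0.012     ]
 [ 0.58147263 -0.30223987  0.012     ]
 [ 0.44923427 -0.27956452  0.012     ]] 0.13415998364578238 0.10360018153582293 [ 1.32339044e-01 -2.20290384e-02  5.55111512e-17] [0.01719052 0.102164   0.        ]
```

carry_out(
  targets=[
    {"x":0,"y":-0.026,"z":-0.192,"turn":-0.014,"jaw":0.5},
    {"x":0.1,"y":-0.026,"z":-0.192,"turn":-0.014,"jaw":0.5},
    {"x":0.25,"y":-0.026,"z":-0.192,"turn":-0.014,"jaw":0.5},
    {"x":0.4,"y":-0.026,"z":-0.192,"turn":-0.014,"jaw":0.5},
    {"x":0.5,"y":-0.026,"z":-0.192,"turn":-0.014,"jaw":0.5},
    {"x":0.6,"y":-0.026,"z":-0.192,"turn":-0.014,"jaw":0.5},
    {"x":0.66,"y":-0.026,"z":-0.192,"turn":-0.014,"jaw":0.5},
    {"x":0.66,"y":-0.026,"z":-0.192,"turn":-0.014,"jaw":0.5},
    {"x":0.66,"y":-0.026,"z":-0.192,"turn":-0.014,"jaw":0.5},
    {"x":0.66,"y":-0.026,"z":-0.192,"turn":-0.014,"jaw":0.5},
  ],
)

```text
t: 3.15
tool_pos: [0.5639, -0.2524, 0.1258]
orientation: [1.333, 1.121, -1.332]
force: [-0.5, -0.2, -0.4]
gripper_width: 0.503
```

```bash
python3 - <<'E'
from h import *
o,R=st();print(np.round(R,3),o["tool_pos"])
im=ctrl.snapshot("wrist");
cv2.imwrite("pics/w3.png",im[:,:,::-1])
s=ctrl.snapshot("scene")[:,:,::-1];cv2.imwrite("pics/s3.png",cv2.resize(s[120:260,80:260],None,fx=4,fy=4))
E
```

```text
[[ 0.003  0.986 -0.169]
 [-0.002 -0.169 -0.986]
 [-1.     0.003  0.001]] [ 0.56393085 -0.25244889  0.12581584]
```

View pics/w3.png

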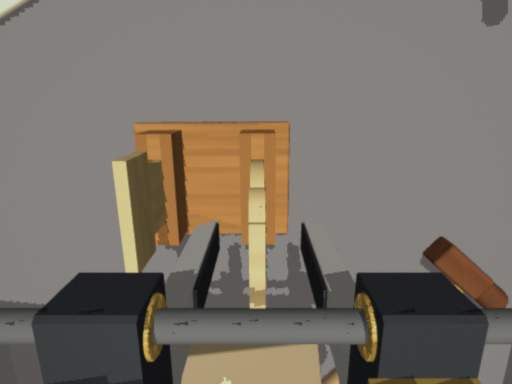

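View pics/s3.png

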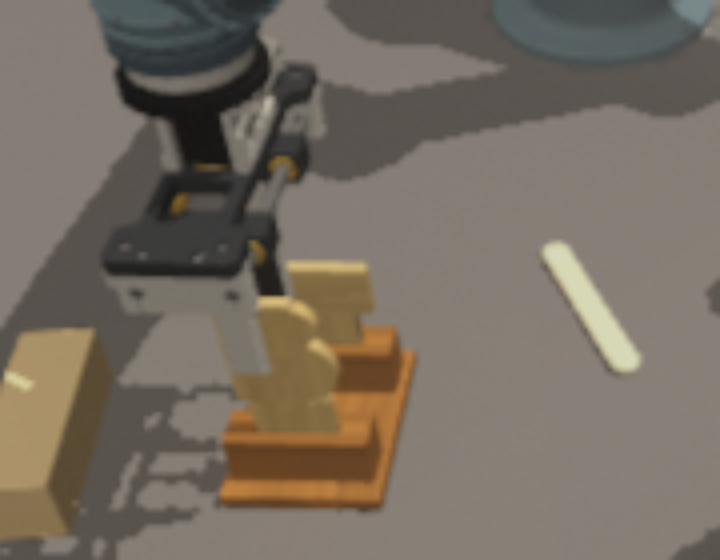

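carry_out(
  targets=[
    {"x":0,"y":0,"z":0,"turn":0,"jaw":0.2},
    {"x":0,"y":0,"z":0,"turn":0,"jaw":0},
    {"x":0,"y":0,"z":0,"turn":0,"jaw":0},
    {"x":0,"y":0,"z":0,"turn":0,"jaw":0},
    {"x":0,"y":0,"z":0,"turn":0,"jaw":0},
    {"x":0,"y":0,"z":0,"turn":0,"jaw":0},
    {"x":0,"y":0,"z":0,"turn":0,"jaw":0},
  ],
  force=40,
)

```text
t: 3.95
tool_pos: [0.5634, -0.2513, 0.1235]
orientation: [1.332, 1.125, -1.332]
force: [0.6, -0.1, -0.7]
gripper_width: 0.082
```

carry_out(
  targets=[
    {"x":-0.04,"y":0,"z":0,"turn":0,"jaw":0},
    {"x":-0.1,"y":0,"z":0,"turn":0,"jaw":0},
    {"x":-0.18,"y":0,"z":0,"turn":0,"jaw":0},
    {"x":-0.3,"y":0,"z":0,"turn":0,"jaw":0},
    {"x":-0.4,"y":0,"z":0,"turn":0,"jaw":0},
    {"x":-0.5,"y":0,"z":0,"turn":0,"jaw":0},
    {"x":-0.6,"y":0,"z":0,"turn":0,"jaw":0},
    {"x":-0.65,"y":0,"z":0,"turn":0,"jaw":0},
    {"x":-0.65,"y":0,"z":0,"turn":0,"jaw":0},
  ],
)

```text
t: 4.85
tool_pos: [0.5643, -0.2519, 0.3218]
orientation: [1.332, 1.119, -1.33]
force: [-0.0, -0.9, -0.7]
gripper_width: 0.082
```

```bash
python3 - <<'E'
from h import *
o,R=st();print(np.round(R,3),o["tool_pos"],o["force"])
im=ctrl.snapshot("wrist");
cv2.imwrite("pics/w4.png",im[:,:,::-1])
s=ctrl.snapshot("scene")[:,:,::-1];cv2.imwrite("pics/s4.png",s)
E
```

```text
[[ 0.004  0.986 -0.168]
 [-0.003 -0.168 -0.986]
 [-1.     0.005  0.002]] [ 0.5642806  -0.25194323  0.32182783] [-0.014406   -0.91182154 -0.70432967]
```

View pics/w4.png

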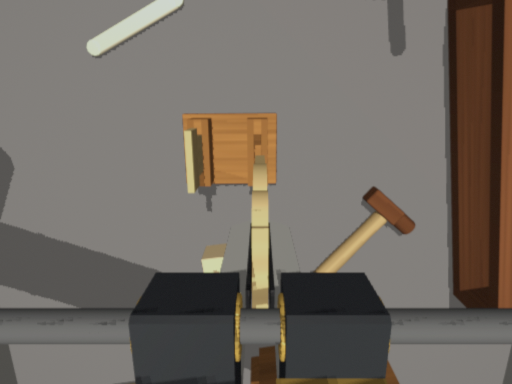

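View pics/s4.png

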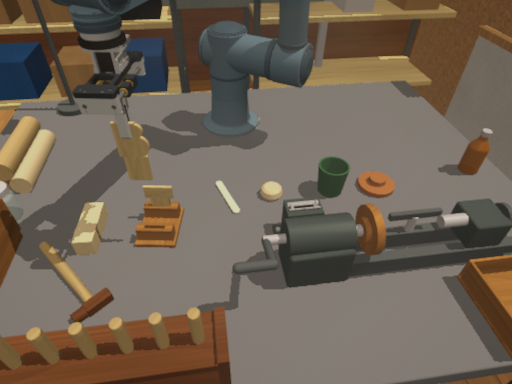

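carry_out(
  targets=[
    {"x":0,"y":-0.02,"z":-0.1,"turn":0,"jaw":0},
    {"x":0,"y":-0.04,"z":-0.25,"turn":-0.03,"jaw":0},
    {"x":0,"y":-0.06,"z":-0.4,"turn":-0.06,"jaw":0},
    {"x":0,"y":-0.08,"z":-0.55,"turn":-0.09,"jaw":0},
    {"x":0,"y":-0.1,"z":-0.7,"turn":-0.12,"jaw":0},
    {"x":0,"y":-0.11,"z":-0.83,"turn":-0.138,"jaw":0},
    {"x":0,"y":-0.122,"z":-0.933,"turn":-0.138,"jaw":0},
    {"x":0,"y":-0.122,"z":-0.933,"turn":-0.138,"jaw":0},
    {"x":0,"y":-0.122,"z":-0.933,"turn":-0.138,"jaw":0},
    {"x":0,"y":-0.122,"z":-0.933,"turn":-0.138,"jaw":0},
    {"x":0,"y":-0.122,"z":-0.933,"turn":-0.138,"jaw":0},
  ],
)

```text
t: 6.05
tool_pos: [0.5741, 0.0295, 0.3179]
orientation: [1.228, 1.198, -1.229]
force: [-0.5, 0.4, -0.8]
gripper_width: 0.083
```

```bash
python3 - <<'E'
from h import *
o,R=st();print(np.round(R,4),o["tool_pos"],o["force"])
m=ctrl.camera_model("wrist");np.save("w5.npy",m["T"]);im=ctrl.snapshot("wrist");
cv2.imwrite("pics/w5.png",im[:,:,::-1])
print(proj(m,(.585,.1315,.092)))
E
```

```text
[[-1.000e-03  9.997e-01 -2.590e-02]
 [-0.000e+00 -2.590e-02 -9.997e-01]
 [-1.000e+00 -1.000e-03  1.000e-04]] [0.57413929 0.02951816 0.3179244 ] [-0.53316229  0.3987382  -0.79010182]
[267.15526677  76.40838056]
```

View pics/w5.png

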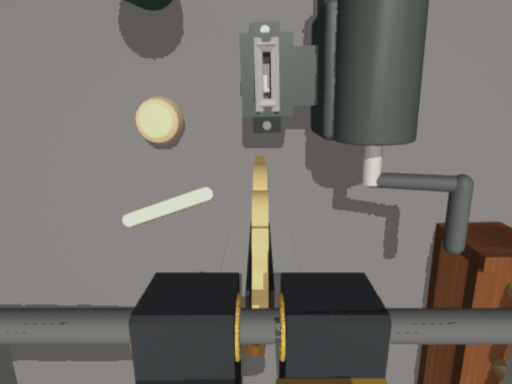

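```bash
python3 - <<'E'
from h import *
im=cv2.imread("pics/w5.png")
cv2.imwrite("pics/w5c.png",cv2.resize(im[15:140,225:325],None,fx=8,fy=8,interpolation=cv2.INTER_CUBIC)[:,:][0:600] if 0 else cv2.resize(im[20:140,225:325],None,fx=5,fy=5,interpolation=cv2.INTER_CUBIC))
E
```

```text
(no output)
```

View pics/w5c.png

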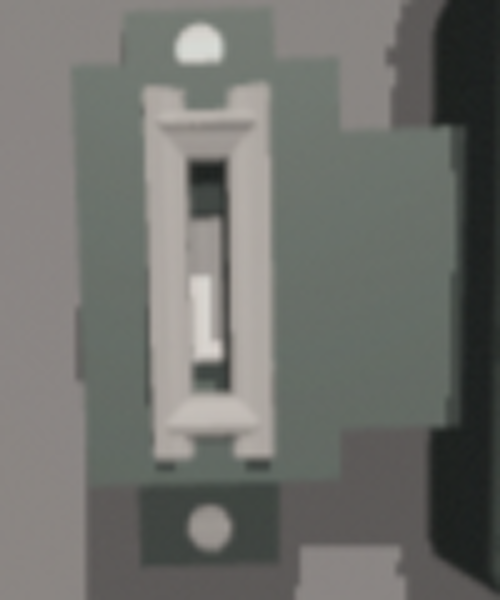

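```bash
python3 - <<'E'
from h import *
m=ctrl.camera_model("wrist");m["T"]=np.load("w5.npy")
f=lambda x,y:(225+x/5-.4,20+y/5-.4)
def rep(n,pts,z):
    P=np.array([ray(m,f(*p),z) for p in pts]);print(n,P.mean(0).round(4),"w",np.linalg.norm(P[0]-P[1]).round(4),np.linalg.norm(P[2]-P[3]).round(4),"h",np.linalg.norm(P[0]-P[3]).round(4),np.linalg.norm(P[1]-P[2]).round(4),"yaw",[np.degrees(np.arctan2(-(a-b)[0],(a-b)[1])).round(2) for a,b in((P[0],P[3]),(P[1],P[2]))])
rep("mouth",[(188,158),(228,158),(231,393),(192,393)],.092)
rep("lips98",[(144,88),(270,82),(274,458),(155,460)],.098)
rep("block",[(72,66),(338,57),(340,479),(90,486)],.092)
# template-bottom check pads
E
```

```text
mouth [0.5843 0.1329 0.092 ] w 0.009 0.0091 h 0.0512 0.0512 yaw [np.float64(-0.32), np.float64(-0.22)]
lips98 [0.5845 0.1326 0.098 ] w 0.0277 0.0277 h 0.0798 0.0806 yaw [np.float64(0.08), np.float64(0.03)]
block [0.5844 0.1327 0.092 ] w 0.0592 0.0593 h 0.0916 0.0918 yaw [np.float64(0.26), np.float64(0.28)]
```

carry_out(
  targets=[
    {"x":0,"y":0.026,"z":-0.1,"turn":-0.025,"jaw":0},
    {"x":0,"y":0.026,"z":-0.2,"turn":-0.025,"jaw":0},
    {"x":0,"y":0.026,"z":-0.29,"turn":-0.025,"jaw":0},
    {"x":0,"y":0.026,"z":-0.331,"turn":-0.025,"jaw":0},
    {"x":0.1,"y":0.026,"z":-0.331,"turn":-0.025,"jaw":0},
    {"x":0.2,"y":0.026,"z":-0.331,"turn":-0.025,"jaw":0},
    {"x":0.27,"y":0.026,"z":-0.331,"turn":-0.025,"jaw":0},
    {"x":0.32,"y":0.026,"z":-0.331,"turn":-0.025,"jaw":0},
    {"x":0.32,"y":0.026,"z":-0.331,"turn":-0.025,"jaw":0},
    {"x":0.32,"y":0.026,"z":-0.331,"turn":-0.025,"jaw":0},
    {"x":0.32,"y":0.026,"z":-0.331,"turn":-0.025,"jaw":0},
    {"x":0.32,"y":0.026,"z":-0.331,"turn":-0.025,"jaw":0},
  ],
)

```text
t: 7.3
tool_pos: [0.5853, 0.1298, 0.2242]
orientation: [1.209, 1.208, -1.206]
force: [-0.1, 0.6, -0.7]
gripper_width: 0.081
```

```bash
python3 - <<'E'
from h import *
o,R=st();print(np.round(R,4),o["tool_pos"],o["force"])
im=ctrl.snapshot("wrist")[:,:,::-1];cv2.imwrite("pics/w6.png",im)
s=ctrl.snapshot("scene")[:,:,::-1];cv2.imwrite("pics/s6.png",cv2.resize(s[80:290,200:410],None,fx=2.8,fy=2.8,interpolation=cv2.INTER_CUBIC))
E
```

```text
[[ 2.7e-03  1.0e+00  2.0e-03]
 [ 1.0e-04  2.0e-03 -1.0e+00]
 [-1.0e+00  2.7e-03 -1.0e-04]] [0.58531668 0.12977052 0.22417306] [-0.11721144  0.57394362 -0.66333087]
```

View pics/w6.png

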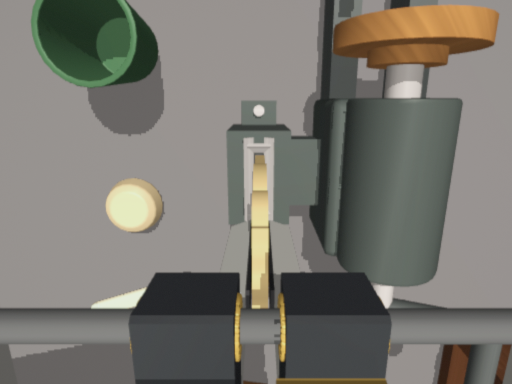

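View pics/s6.png

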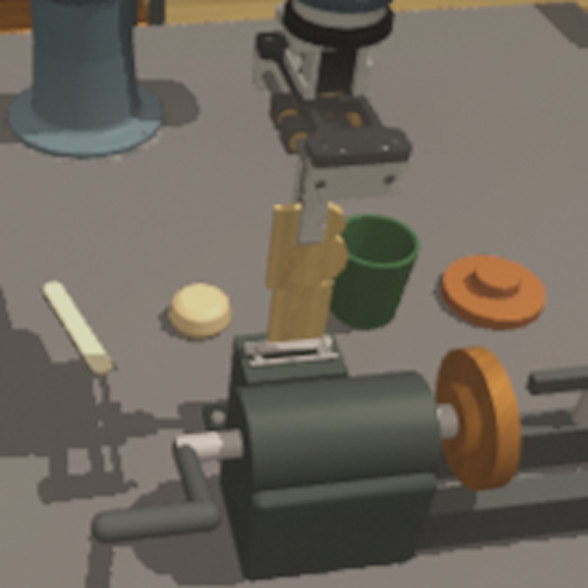

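carry_out(
  targets=[
    {"x":0.01,"y":-0.002,"z":0.0035,"turn":0,"jaw":0},
    {"x":0.03,"y":-0.002,"z":0.0035,"turn":0,"jaw":0},
    {"x":0.045,"y":-0.002,"z":0.0035,"turn":0,"jaw":0},
    {"x":0.055,"y":-0.002,"z":0.0035,"turn":0,"jaw":0},
    {"x":0.065,"y":-0.002,"z":0.0035,"turn":0,"jaw":0},
    {"x":0.075,"y":-0.002,"z":0.0035,"turn":0,"jaw":0},
    {"x":0.08,"y":-0.002,"z":0.0035,"turn":0,"jaw":0},
    {"x":0.08,"y":-0.002,"z":0.0035,"turn":0,"jaw":0},
  ],
)

```text
t: 8.2
tool_pos: [0.5838, 0.1288, 0.1983]
orientation: [1.208, 1.21, -1.208]
force: [-0.3, 0.7, -0.4]
gripper_width: 0.084
```

carry_out(
  targets=[
    {"x":0.015,"y":0,"z":0,"turn":0,"jaw":0},
    {"x":0.03,"y":0,"z":0,"turn":0,"jaw":0},
    {"x":0.045,"y":0,"z":0,"turn":0,"jaw":0},
    {"x":0.06,"y":0,"z":0,"turn":0,"jaw":0},
    {"x":0.07,"y":0,"z":0,"turn":0,"jaw":0},
    {"x":0.07,"y":0,"z":0,"turn":0,"jaw":0},
  ],
)

```text
t: 8.8
tool_pos: [0.5838, 0.1287, 0.177]
orientation: [1.208, 1.21, -1.208]
force: [-0.1, 0.7, -1.4]
gripper_width: 0.086
```

Bottom end ≈ 65.5 mm. Down 8 mm to feel whether the pad is out (62) or latched (51).

carry_out(
  targets=[
    {"x":0.01,"y":0,"z":0,"turn":0,"jaw":0},
    {"x":0.02,"y":0,"z":0,"turn":0,"jaw":0},
    {"x":0.027,"y":0,"z":0,"turn":0,"jaw":0},
    {"x":0.027,"y":0,"z":0,"turn":0,"jaw":0},
    {"x":0.027,"y":0,"z":0,"turn":0,"jaw":0},
  ],
)

```text
t: 9.3
tool_pos: [0.5838, 0.1288, 0.1694]
orientation: [1.208, 1.21, -1.208]
force: [0.4, -0.6, -1.4]
gripper_width: 0.088
```

carry_out(
  targets=[
    {"x":0.01,"y":0,"z":0,"turn":0,"jaw":0},
    {"x":0.02,"y":0,"z":0,"turn":0,"jaw":0},
    {"x":0.033,"y":0,"z":0,"turn":0,"jaw":0},
    {"x":0.033,"y":0,"z":0,"turn":0,"jaw":0},
    {"x":0.033,"y":0,"z":0,"turn":0,"jaw":0},
  ],
)

```text
t: 9.8
tool_pos: [0.5839, 0.1288, 0.1599]
orientation: [1.208, 1.21, -1.208]
force: [-1.3, 0.2, 2.8]
gripper_width: 0.081
```

carry_out(
  targets=[
    {"x":0.005,"y":0,"z":0,"turn":0,"jaw":0},
    {"x":0.01,"y":0,"z":0,"turn":0,"jaw":0},
    {"x":0.015,"y":0,"z":0,"turn":0,"jaw":0},
    {"x":0.015,"y":0,"z":0,"turn":0,"jaw":0},
  ],
)

```text
t: 10.2
tool_pos: [0.584, 0.1288, 0.1552]
orientation: [1.208, 1.21, -1.207]
force: [-0.8, 0.2, 4.0]
gripper_width: 0.081
```

carry_out(
  targets=[
    {"x":0.003,"y":0,"z":0,"turn":0,"jaw":0},
    {"x":0.005,"y":0,"z":0,"turn":0,"jaw":0},
    {"x":0.005,"y":0,"z":0,"turn":0,"jaw":0},
  ],
)

```text
t: 10.5
tool_pos: [0.584, 0.1288, 0.1537]
orientation: [1.208, 1.21, -1.207]
force: [-0.6, 0.0, 5.2]
gripper_width: 0.083
```

carry_out(
  targets=[
    {"x":0.002,"y":0,"z":0,"turn":0,"jaw":0},
    {"x":0.003,"y":0,"z":0,"turn":0,"jaw":0},
    {"x":0.003,"y":0,"z":0,"turn":0,"jaw":0},
  ],
)

```text
t: 10.8
tool_pos: [0.5841, 0.1288, 0.1534]
orientation: [1.208, 1.21, -1.207]
force: [-2.4, 0.8, 7.6]
gripper_width: 0.082
```

carry_out(
  targets=[
    {"x":0.001,"y":0,"z":0,"turn":0,"jaw":0},
    {"x":0.0015,"y":0,"z":0,"turn":0,"jaw":0},
    {"x":0.0015,"y":0,"z":0,"turn":0,"jaw":0},
  ],
)

```text
t: 11.1
tool_pos: [0.5841, 0.1288, 0.1534]
orientation: [1.208, 1.21, -1.207]
force: [-3.8, -1.2, 9.9]
gripper_width: 0.08
```

carry_out(
  targets=[
    {"x":-0.008,"y":0,"z":0,"turn":0,"jaw":0},
    {"x":-0.016,"y":0,"z":0,"turn":0,"jaw":0},
    {"x":-0.024,"y":0,"z":0,"turn":0,"jaw":0},
    {"x":-0.032,"y":0,"z":0,"turn":0,"jaw":0},
    {"x":-0.044,"y":0,"z":0,"turn":0,"jaw":0},
    {"x":-0.044,"y":0,"z":0,"turn":0,"jaw":0},
    {"x":-0.044,"y":0,"z":0,"turn":0,"jaw":0},
  ],
)

```text
t: 11.8
tool_pos: [0.5838, 0.1288, 0.1654]
orientation: [1.208, 1.21, -1.208]
force: [-0.6, -0.0, 1.6]
gripper_width: 0.081
```

carry_out(
  targets=[
    {"x":0.008,"y":0,"z":0,"turn":0,"jaw":0},
    {"x":0.016,"y":0,"z":0,"turn":0,"jaw":0},
    {"x":0.024,"y":0,"z":0,"turn":0,"jaw":0},
    {"x":0.032,"y":0,"z":0,"turn":0,"jaw":0},
    {"x":0.037,"y":0,"z":0,"turn":0,"jaw":0},
    {"x":0.041,"y":0,"z":0,"turn":0,"jaw":0},
    {"x":0.041,"y":0,"z":0,"turn":0,"jaw":0},
  ],
)

```text
t: 12.5
tool_pos: [0.584, 0.1288, 0.1539]
orientation: [1.208, 1.21, -1.208]
force: [-1.4, -0.6, 5.5]
gripper_width: 0.082
```

carry_out(
  targets=[
    {"x":0.002,"y":0,"z":0,"turn":0,"jaw":0},
    {"x":0.0035,"y":0,"z":0,"turn":0,"jaw":0},
    {"x":0.0035,"y":0,"z":0,"turn":0,"jaw":0},
    {"x":0.0035,"y":0,"z":0,"turn":0,"jaw":0},
  ],
)

```text
t: 12.9
tool_pos: [0.5841, 0.1288, 0.1534]
orientation: [1.208, 1.21, -1.207]
force: [-2.7, -0.8, 9.8]
gripper_width: 0.082
```

carry_out(
  targets=[
    {"x":-0.008,"y":0,"z":0,"turn":0,"jaw":0},
    {"x":-0.016,"y":0,"z":0,"turn":0,"jaw":0},
    {"x":-0.024,"y":0,"z":0,"turn":0,"jaw":0},
    {"x":-0.032,"y":0,"z":0,"turn":0,"jaw":0},
    {"x":-0.035,"y":0,"z":0,"turn":0,"jaw":0},
    {"x":-0.035,"y":0,"z":0,"turn":0,"jaw":0},
    {"x":-0.035,"y":0,"z":0,"turn":0,"jaw":0},
  ],
)

```text
t: 13.6
tool_pos: [0.5838, 0.1288, 0.1624]
orientation: [1.208, 1.21, -1.208]
force: [0.5, 0.6, 0.2]
gripper_width: 0.084
```

carry_out(
  targets=[
    {"x":0,"y":0,"z":0,"turn":0,"jaw":0.15},
    {"x":0,"y":0,"z":0,"turn":0,"jaw":0.35},
    {"x":0,"y":0,"z":0,"turn":0,"jaw":0.35},
    {"x":0,"y":0,"z":0,"turn":0,"jaw":0.35},
    {"x":0,"y":0,"z":0,"turn":0,"jaw":0.35},
    {"x":0,"y":0,"z":0,"turn":0,"jaw":0.35},
  ],
)

```text
t: 14.2
tool_pos: [0.5839, 0.1288, 0.1626]
orientation: [1.208, 1.21, -1.208]
force: [0.5, -1.0, -0.1]
gripper_width: 0.352
```

```bash
python3 - <<'E'
from h import *
o,R=st();print(o["t"],o["tool_pos"],o["force"],o["gripper_width"])
im=ctrl.snapshot("wrist")[:,:,::-1];cv2.imwrite("pics/w7.png",im)
s=ctrl.snapshot("scene")[:,:,::-1];cv2.imwrite("pics/s7.png",cv2.resize(s[80:290,200:410],None,fx=2.8,fy=2.8,interpolation=cv2.INTER_CUBIC))
E
```

```text
14.2 [0.58386377 0.12877657 0.16258212] [ 0.47546949 -0.9826039  -0.13680739] 0.3515119562613228
```

View pics/w7.png

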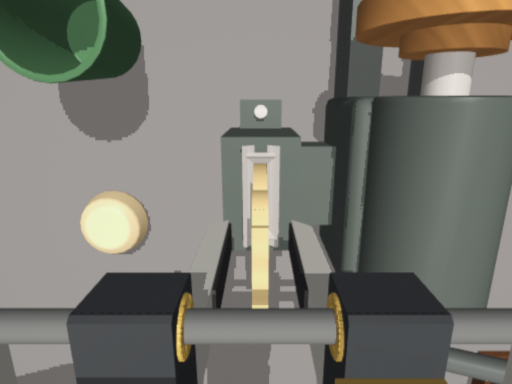

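View pics/s7.png

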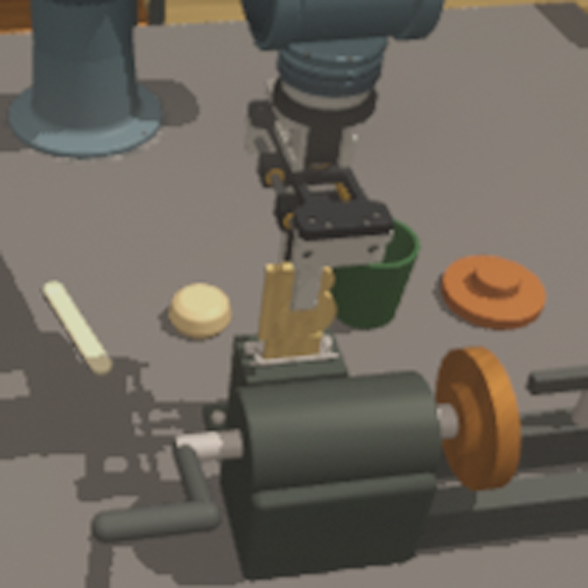

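carry_out(
  targets=[
    {"x":-0.05,"y":0,"z":0,"turn":0,"jaw":0.35},
    {"x":-0.15,"y":0,"z":0,"turn":0,"jaw":0.35},
    {"x":-0.3,"y":0,"z":0,"turn":0,"jaw":0.35},
    {"x":-0.45,"y":0,"z":0,"turn":0,"jaw":0.35},
    {"x":-0.5,"y":0,"z":0.3,"turn":0,"jaw":0.35},
    {"x":-0.5,"y":0,"z":0.3,"turn":0,"jaw":0.35},
    {"x":-0.5,"y":0,"z":0.3,"turn":0,"jaw":0.35},
    {"x":-0.5,"y":0,"z":0.3,"turn":0,"jaw":0.35},
    {"x":-0.5,"y":0,"z":0.3,"turn":0,"jaw":0.35},
  ],
)

```text
t: 15.2
tool_pos: [0.5839, 0.0395, 0.3127]
orientation: [1.207, 1.211, -1.207]
force: [0.6, 0.1, -0.3]
gripper_width: 0.348
```

```bash
python3 - <<'E'
from h import *
o,R=st();print(o["t"],o["tool_pos"],o["force"])
m=ctrl.camera_model("wrist");np.save("w8.npy",m["T"])
im=ctrl.snapshot("wrist")[:,:,::-1];cv2.imwrite("pics/w8.png",im)
s=ctrl.snapshot("scene")[:,:,::-1];cv2.imwrite("pics/s8f.png",s);cv2.imwrite("pics/s8.png",cv2.resize(s[150:230,270:350],None,fx=7,fy=7,interpolation=cv2.INTER_CUBIC))
sm=ctrl.camera_model("scene")
for z0 in (.051,.062):
  print(z0,"expect top -y corner", "scene crop",(proj(sm,(.584,.1328-.032,z0+.145))-[270,150])*7+3,"lobe90",(proj(sm,(.584,.1328+.034,z0+.09))-[270,150])*7+3,"wrist",proj(m,(.584,.1328-.032,z0+.145)))
E
```

```text
15.2 [0.58390471 0.03954915 0.31266289] [ 0.55244138  0.13908538 -0.29254252]
0.051 expect top -y corner scene crop [179.57143143 175.81704355] lobe90 [348.96302791 280.92342048] wrist [260.25011974 117.95139788]
0.062 expect top -y corner scene crop [182.60966641 150.10030203] lobe90 [353.30290363 257.43851017] wrist [260.28103771 118.65300077]
```

View pics/s8.png

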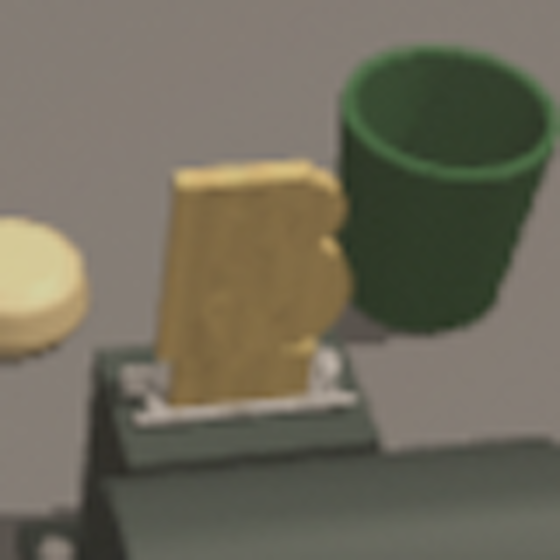

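View pics/w8.png

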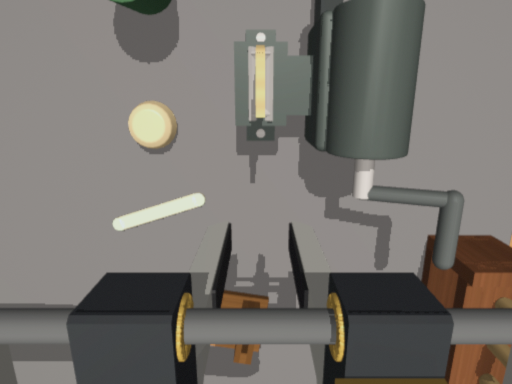

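View pics/s8f.png

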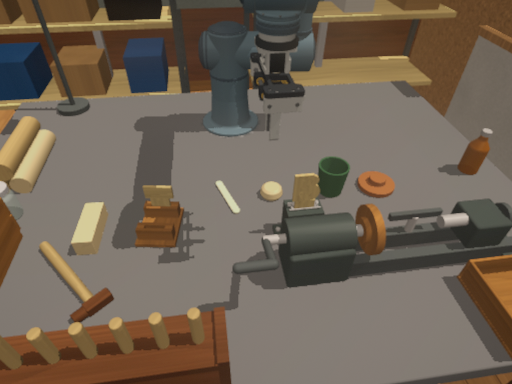

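```bash
python3 - <<'E'
from rig import ctrl
print(ctrl.job_done(), ctrl.observe()["t"])
E
```

```text
the job is handed in; nothing more can be done
the job is handed in; nothing more can be done
```

The taller template is in the holder's slot, tongue down and latched, and the gripper has let go and is clear. I handed the job in at about 15 s of the 64 s allowed.

- **Presses:** It took two. The pad was already latched when I started, so the first press to the stop (about 10 N) released it. On easing off, it pushed the template back up with about 2.5 N. The second press, also about 10 N, latched it: at the latched height there was no upward push left.
- **Last check:** After release the template stayed down. In the scene camera its top corner is at crop row 180. I expected row 176 if latched and row 150 if out.
- **Everything else:** The spare template, rack and bystanders look unmoved in the last pictures.
- **Disagreement:** In the top view the slot's yaw read about -1.4°, but the closer wrist view gave about 0°. I used 0°, and the tongue went in without any noticeable resistance.

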